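# Seat the egg-viewing stage top on its three-point mount

### The job

Pick up the twin-dish stage top by its black post, set it gently on the rails of the steel tray with its red-dotted edge to the rear, and slide it along until its feet drop home: the two front ball feet into the brass cone and groove, the rear one on the flat rail. The seats are clamped somewhere along the tray, so find them by feel without pressing or pushing hard. Leave the stage top level and released, and the things around it where they are.

Things in the scene. Friction and masses are not known exactly. Their poses are not given: they have to be found in the camera images.
- stage_grip (a point): Centre of the grip post of the loose stage top: aluminium plate 116 (x) x 160 (y) x 8 mm, two white dish circles, black flat-sided post 20 mm thick (x), 26 mm wide (y), 42 mm tall, over the centre of mass. Point 22 mm above the plate, 44 mm above the feet's lowest points. x points to the rear edge with two red dots, z up. 0.6 to 0.9 kg. Starts standing on its feet on the table.
- cone_foot (a point): Centre of the front ball foot that belongs in the cone: steel, 12 mm diameter, at x = -22, y = -50, z = -38 mm from stage_grip in the stage top's axes. All three feet are alike and equally low, and slide easily on the rails (friction about 0.15).
- groove_foot (a point): Centre of the front ball foot that belongs in the groove, at x = -22, y = +50, z = -38 mm from stage_grip in the stage top's axes.
- flat_foot (a point): Centre of the rear ball foot that belongs on the flat rail, at x = +44, y = 0, z = -38 mm from stage_grip in the stage top's axes.
- tray: Dark steel tray fixed to the table, x = -108 to +130, y = -86 to +86 mm from its origin, which lies on the table surface; side lips 16 mm high. x runs along the rails to the rear, z up. It carries a seat slide with three rails, clamped fast somewhere along x, where is not reported: the seated post (stage_grip) stands at y = 0, 63.5 mm above the table, at any x from -20 to +20 mm.
- front_rails (a point): Point of the tray midway between the two front rails (x = -22, y = 0 mm in the tray's axes, at their upper faces, 22 mm above the table), tray axes. The rails are 32 mm wide, centred at y = -50 and +50 mm. The first has a brass 90-degree cone, 10 mm across, the second a 90-degree V groove along y, 10 mm wide; both at one x, within 20 mm of this point; the rails run 54 mm to either side of them.
- rear_rail (a point): Point on the plain rear rail (x = +44, y = 0 mm in the tray's axes, at its upper face, 19.5 mm above the table); 32 mm wide, red dot at its rear end. Front feet drop 2.5 mm into cone and groove; then the stage top is level and parallel to the tray. Before, it leans back 2 degrees and slides with 1 to 2 N; seated, it resists a push along x up to 4 to 6 N, then climbs out.
- petri_dish: Clear dish with dark eggs, 58 mm across, 12 mm high, origin under its centre: bystander.
- tally_counter: Grey hand counter 43 x 64 x 22 mm, origin under its centre: bystander.
- glass_beaker: Plastic beaker 75 mm across, 83 mm high, origin under its centre: bystander.

How it is judged (in metres and radians):
On the way:
1. the stage top is lifted off the table (height (world z) of stage_grip above 0.08 m and contact force between stage_top and the fingers above 1 N), for 0.2 s.
At the end, for the whole second after the job is handed in: The stage top rests by itself, at rest, on the seat slide with all three feet home: stage_grip 61.5 to 64.3 mm above the table, level within 0.014 rad, its x axis within 0.03 rad of the tray's, and the cone foot between y = -54 and -46 mm and between x = -49 and +5 mm in the tray's axes (z of stage_grip in the frame of tray between 0.0615 and 0.0643 m and angle between stage_grip's own z axis and vertical below 0.014 rad and x of cone_foot in the frame of tray between -0.049 and 0.005 m and y of cone_foot in the frame of tray between -0.054 and -0.046 m and angle between the x axis of stage_grip and the x axis of tray, either way round below 0.03 rad and linear speed of stage_top below 0.01 m/s and contact force between stage_top and tray above 2 N); the robot touches nothing.
It fails at once if the stage top is pressed or pushed against the tray with more than 40 N (contact force between stage_top and tray above 40 N).
It fails at once if the petri dish is moved more than 10 mm (distance of petri_dish from where it was at the start of the episode above 0.01 m).
It fails at once if the counter is moved more than 10 mm (distance of tally_counter from where it was at the start of the episode above 0.01 m).
It fails at once if the beaker is moved more than 10 mm (distance of glass_beaker from where it was at the start of the episode above 0.01 m).
It also fails if it takes over 48 s, if anything falls off the work surface, if the arm or the gripper's body presses on something with over 40 N, if the wrist force passes 120 N, or if a joint passes its speed limit or range.

### The arm

A 6-joint arm with a two-finger parallel gripper is mounted at the origin on a cart in front of the work surface, level with it; the furniture and walls round the work are solid. World frame = base frame: x ahead of the robot, y to its left, z up, the work surface at z = 0. Lengths are in m, angles in degrees, forces in N, time in s.
With the tool pointing down it reaches from about 0.35 to 0.875 m from the base axis. Payload 4.2 kg.
Tool frame: the origin (TCP) lies between the finger pads; the fingertips stand 14 mm ahead of it and the grasp point (between the pads) lies 5 mm behind it (r.tcp_to_tips is the distance from the TCP to the fingertips, in m); y points along the fingers, x is the direction in which the jaws open and shut, and the axes are right-handed (so a half turn about y gives the same grasp; the last joint's range is limited). The gripper opens to 87 mm and grips with 3 to 60 N. Pads are 19 mm wide; open, the fingers measure 117 mm over their backs; the gripper's body (75 mm by 190 mm) begins 51 mm behind the grasp point.
Start: joints at [90.39, 22.042, 0.453, 0, -68.411, -14.817], TCP at [0.156, 0.605, 0.237] pointing down, gripper open.
Joint ranges: [-179.83, 179.83], [-69.29, 118.12], [-61.27, 80.66], [-181.25, 117.63], [-171.15, -9.14], [-177.46, 177.46]. Speed limits (degrees/s): [159.86, 159.86, 180, 180, 180, 180].

### API

Orientations are given as a 3x3 rotation matrix whose columns are the frame's x, y, z axes.
In Python, from station import sense, optics, ticket, r gives the robot as it stands.
- The arm moves only by the tool carry_out, never from a script. Its argument "steps" is a list that holds one entry, the list of rows, each a list of 6 numbers: the shift along the world's x, y, z in cm, then the turn, a rotation vector about the world's x, y, z in rad. A call has 1 to 20 rows; each row is the pose to reach, as a shift and turn from the pose commanded when the call began; what a row does not reach only later rows make up. A row lasts 1/8 s, in which the tool goes at most 62.5 mm and 10.7 degrees, less where a joint would pass 70% of its speed; a pose out of reach is approached as far as the arm can. A call with a gripper value outside its range is refused whole. "fingers" is the closure in counts, from 0 (fully open) to 255 (shut), set as the call begins (left out, the last holds). The fingers move at their own pace and stop on an object; the grip force is fixed at half the most. Time passes only in rows, so rows that repeat a pose let the fingers close. It gives the time, the measured TCP pose, the force and the opening at its end, in the units of the state.
- sense(): the state, without advancing time (a new reading comes with each control period).
- optics.capture(name): name is "scene" or "side" or "wrist"; returns a dict with "image" (420x560x3 uint8, red, green, blue), "fov_y" (degrees; the focal length in pixels is half the picture's height over the tangent of half this angle, whatever the lens; pixels are square), "cx", "cy" (the principal point, pixels), "rvec" (rotation vector, rad) and "tvec" (3), from world to camera coordinates, as OpenCV has them. Camera axes: x right, y down, z forward; pixel columns grow to the right and rows downward; lengths in m; the calibration is good to about 2 mm. A picture is of the moment at which its call begins. There is no depth.
- ticket.finish_job(): hands the job in, once; it reports no verdict.
The state is a dict: "time_s": time; "joints": joint angles; "joint_velocities": joint speeds; "effort": joint torques, N m; "tcp_pos": TCP position; "ee_rot": TCP orientation; "wrist_force": force on the tool from outside, world axes, zero at the start; "moment": the same for the moment, N m; "gripper_width": opening from 0.0 (shut) to 1.0 (fully open).
Only numpy, scipy, OpenCV 4.12 (cv2) and the standard library are available. Lean on these libraries where they do the work, as an engineer would, in place of code of your own. Each camera call takes 0.05 s, during which the arm holds its last target.

## Working session

There is one attempt and no reset: what is moved stays moved. The work goes in short steps, Python scripts to look and compute and a tool call to move; the robot and the scene stay as the last step left them, time stands still between calls to the robot, and variables do not carry over. Pictures are saved under pics/ and viewed, and the job is handed in when it is done.

Besides the shell and the picture viewer there is one more tool, called after "Emit:" by a JSON object that holds its "api" and its "payload", one argument or row to a line. carry_out: Moves the arm, as the interface text tells. Its arguments: {"type":"object","properties":{"steps":{"type":"array","items":{"type":"array","items":{"type":"array","items":{"type":"number"}}}},"fingers":{"type":"number"}},"required":["steps"]}

```bash
mkdir -p pics; cat > h.py <<'E'
import numpy as np, cv2
from station import sense, optics, ticket, r
def cap(n,f):
    c=optics.capture(n); cv2.imwrite('pics/'+f,c['image'][:,:,::-1]); 
    np.savez('pics/'+f+'.npz',**c); return c
def load(f): return dict(np.load('pics/'+f+'.npz'))
def K(c):
    h=c['image'].shape[0]; f=h/2/np.tan(np.radians(float(c['fov_y']))/2)
    return np.array([[f,0,c['cx']],[0,f,c['cy']],[0,0,1.]])
def ray(c,u,v):
    R=cv2.Rodrigues(np.array(c['rvec'],float))[0]; t=np.array(c['tvec'],float).ravel()
    d=R.T@np.linalg.solve(K(c),[u,v,1]); return -R.T@t,d
def onz(c,u,v,z):
    o,d=ray(c,u,v); return o+d*(z-o[2])/d[2]
def proj(c,p):
    return cv2.projectPoints(np.array(p,float).reshape(-1,3),np.array(c['rvec'],float),np.array(c['tvec'],float),K(c),None)[0].reshape(-1,2)
E
python3 - <<'E'
from h import *
for n in('scene','side','wrist'):
    c=cap(n,n+'0.png'); print(n,c['fov_y'],ray(c,280,210))
s=sense()
for k in s: print(k,s[k])
E
```

```text
scene 50.59196383111893 (array([-0.17674965, -0.95524154,  0.67333019]), array([ 0.57329237,  0.68470299, -0.45020259]))
side 54.63905293494818 (array([0.93305455, 0.59513182, 0.86958604]), array([-0.32015673, -0.597801  , -0.73498742]))
wrist 64.39436955581174 (array([0.23110381, 0.58588452, 0.38494956]), array([-0.28616264,  0.07553428, -0.95524797]))
time_s 0.15
joints [ 9.03906843e+01  2.20805831e+01  3.97973128e-01 -1.93348561e-02
 -6.84124441e+01 -1.48170288e+01]
joint_velocities [ 0.08289187 -0.23688383  0.14926267  0.2067204  -0.04311073  0.0427814 ]
effort [-1.82616814e-04 -3.91052663e+01  1.87585831e+01  4.22233120e+00
  1.23429662e-02 -1.43401403e-04]
tcp_pos [0.15558738 0.60487698 0.2357161 ]
ee_rot [[-2.49255452e-01 -3.02467079e-04  9.68437725e-01]
 [-9.68436308e-01 -1.66108685e-03 -2.49255606e-01]
 [ 1.68405078e-03 -9.99998575e-01  1.21114852e-04]]
wrist_force [-1.07203818 -0.48246423  1.10497705]
moment [-0.02285499 -0.0154658  -0.07576594]
gripper_width 0.99710895689348
```

View pics/scene0.png

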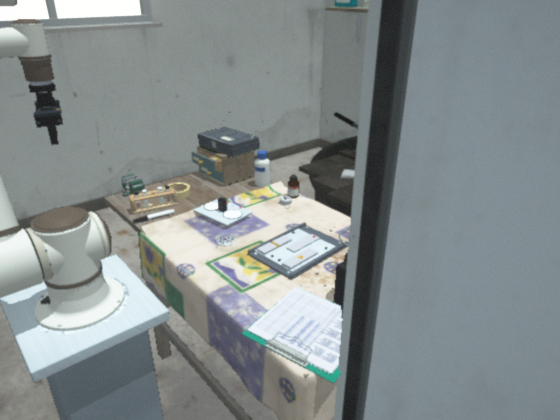

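View pics/side0.png

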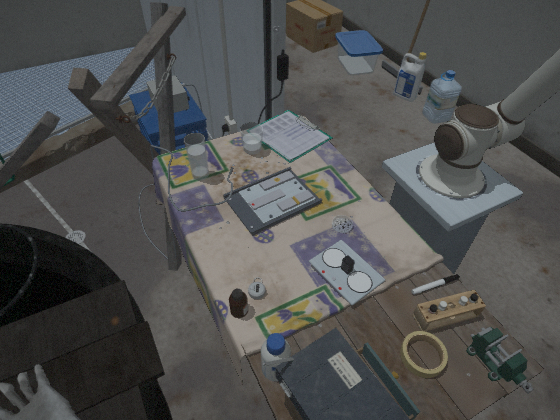

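View pics/wrist0.png

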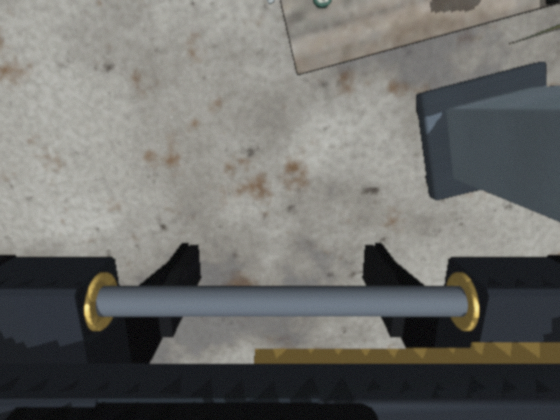

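```bash
python3 - <<'E'
from h import *
a=load('side0.png')['image'][:,:,::-1]
cv2.imwrite('pics/s1.png',cv2.resize(a[160:260,215:335],None,fx=6,fy=6,interpolation=cv2.INTER_CUBIC))
cv2.imwrite('pics/s2.png',cv2.resize(a[210:320,240:400],None,fx=5,fy=5,interpolation=cv2.INTER_CUBIC))
a=load('scene0.png')['image'][:,:,::-1]
cv2.imwrite('pics/s3.png',cv2.resize(a[170:290,180:360],None,fx=4.4,fy=4.4,interpolation=cv2.INTER_CUBIC))
E
```

```text
(no output)
```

View pics/s1.png

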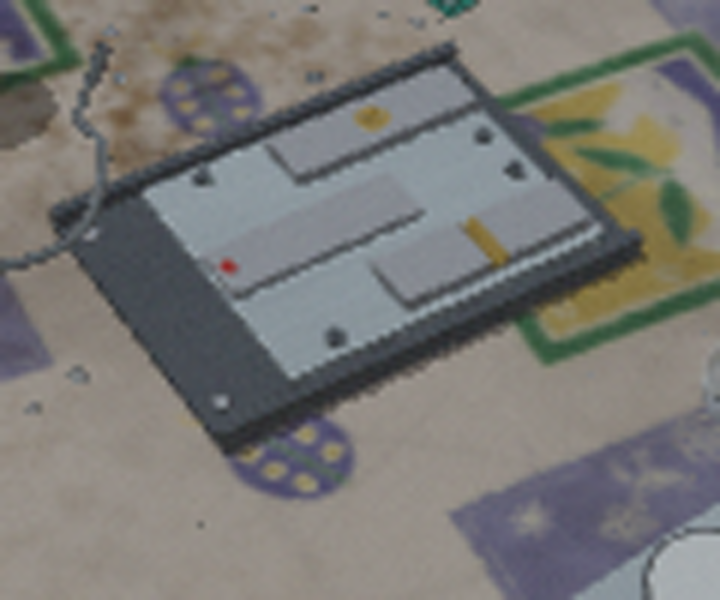

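View pics/s2.png

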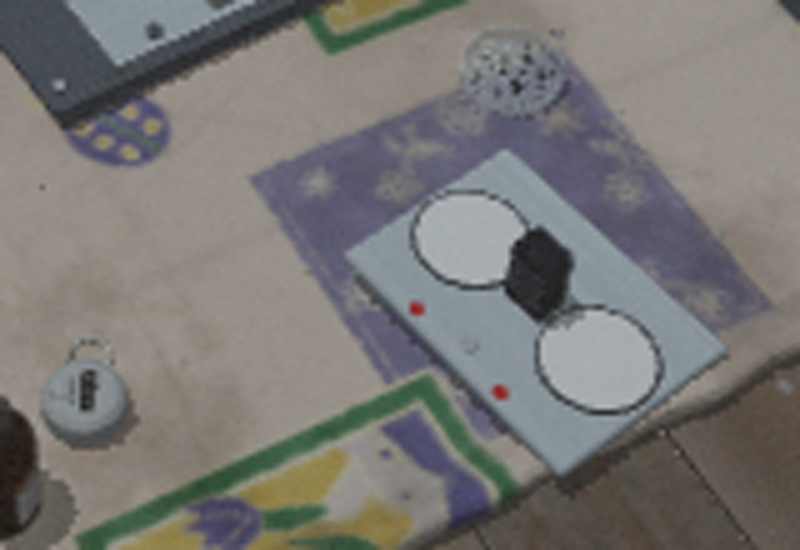

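View pics/s3.png

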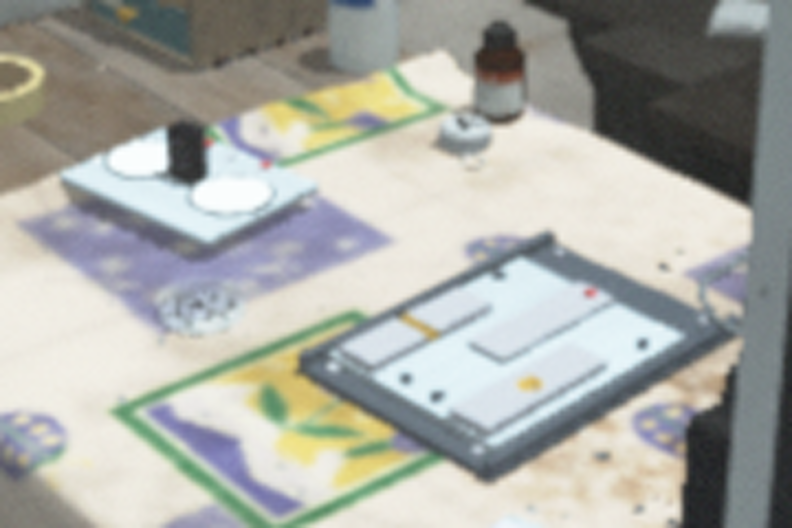

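```bash
python3 - <<'E'
from h import *
S=load('side0.png');C=load('scene0.png')
def pt(c,f,ox,oy,x,y,z): return onz(c,(x+.5)/f-.5+ox,(y+.5)/f-.5+oy,z).round(4)
def tri(p,q):
    o1,d1=ray(S,*p);o2,d2=ray(C,*q)
    A=np.stack([d1,-d2],1);s=np.linalg.lstsq(A,o2-o1,rcond=None)[0]
    return (o1+d1*s[0]).round(4),(o2+d2*s[1]).round(4)
f1=lambda x,y:((x+.5)/6-.5+215,(y+.5)/6-.5+160)
f2=lambda x,y:((x+.5)/5-.5+240,(y+.5)/5-.5+210)
f3=lambda x,y:((x+.5)/4.4-.5+180,(y+.5)/4.4-.5+170)
for n,a,b,z in [('cone',f1(372,118),f3(530,383),.022),('groove',f1(487,243),f3(420,327),.022),('dot',f1(229,267),f3(590,294),.0195),
 ('tray RL top',f1(55,212),None,.016),('tray RR',f1(228,440),f3(548,238),.016),('FR',f1(640,243),f3(305,355),.016),('FL',f1(453,48),f3(490,470),.016),
 ('stdot1',f2(417,308),f3(265,164),.03),('stdot2',f2(500,392),f3(207,143),.03),('post top',f2(541,247),f3(187,127),.072),
 ('st c1',f2(503,150),f3(208,243),.03),('st c2',f2(727,352),f3(64,178),.03),('st c3',f2(560,465),None,.026),('st c4',f2(347,255),f3(318,188),.03),
 ('disk1',f2(470,239),f3(232,194),.03),('disk2',f2(599,359),f3(137,160),.03),('petri',f2(515,72),f3(200,308),.006),('counter?',f2(85,398),f3(465,135),.015)]:
    print(n,onz(S,*a,z).round(4), onz(C,*b,z).round(4) if b else '', tri(a,b) if b else '')
E
```

```text
cone [ 0.5145 -0.2123  0.022 ] [ 0.5151 -0.2136  0.022 ] (array([ 0.5143, -0.2127,  0.0216]), array([ 0.5153, -0.2134,  0.0218]))
groove [ 0.5049 -0.1085  0.022 ] [ 0.5052 -0.1194  0.022 ] (array([ 0.5031, -0.1116,  0.0184]), array([ 0.5084, -0.1154,  0.0189]))
dot [ 0.6222 -0.1521  0.0195] [ 0.6216 -0.1555  0.0195] (array([ 0.6217, -0.1533,  0.0181]), array([ 0.6229, -0.1542,  0.0184]))
tray RL top [ 0.6817 -0.2273  0.016 ]  
tray RR [ 0.6665 -0.0574  0.016 ] [ 0.6574 -0.0756  0.016 ] (array([ 0.664 , -0.0636,  0.0079]), array([ 0.6668, -0.0658,  0.0086]))
FR [ 0.435 -0.08   0.016] [ 0.4336 -0.0917  0.016 ] (array([ 0.4327, -0.0831,  0.0121]), array([ 0.4374, -0.0864,  0.012 ]))
FL [ 0.4488 -0.247   0.016 ] [ 0.4417 -0.2606  0.016 ] (array([ 0.4453, -0.2531,  0.0099]), array([ 0.4472, -0.2544,  0.0102]))
stdot1 [0.5669 0.1426 0.03  ] [0.5561 0.1241 0.03  ] (array([0.5635, 0.1384, 0.0222]), array([0.5651, 0.1373, 0.0221]))
stdot2 [0.5565 0.2017 0.03  ] [0.543  0.1816 0.03  ] (array([0.5526, 0.1975, 0.0212]), array([0.553 , 0.1973, 0.0211]))
post top [0.5134 0.1624 0.072 ] [0.4998 0.1
[... 245 characters left out ...]
3  ] (array([0.438 , 0.2276, 0.0173]), array([0.4428, 0.2243, 0.016 ]))
st c3 [0.5513 0.2458 0.026 ]  
st c4 [0.5817 0.0993 0.03  ] [0.563  0.0676 0.03  ] (array([0.576 , 0.0912, 0.0163]), array([0.5787, 0.0893, 0.0163]))
disk1 [0.5209 0.119  0.03  ] [0.5096 0.0995 0.03  ] (array([0.5168, 0.1144, 0.0218]), array([0.5186, 0.1132, 0.0217]))
disk2 [0.5035 0.208  0.03  ] [0.4866 0.1905 0.03  ] (array([0.4987, 0.2037, 0.0207]), array([0.4955, 0.2059, 0.0214]))
petri [0.4242 0.0192 0.006 ] [0.4239 0.0142 0.006 ] (array([0.4233, 0.0183, 0.0045]), array([0.4255, 0.0168, 0.0043]))
counter? [0.7312 0.1062 0.015 ] [0.7231 0.0913 0.015 ] (array([0.7296, 0.1024, 0.0085]), array([0.7315, 0.101 , 0.0089]))
```

Emit:
{"api": "carry_out", "payload": {
  "steps": [
    [[4,-5,0,0,0,-0.12],[8,-10,0,0,0,-0.24],[12,-15,0,0,0,-0.38],[16,-20,0,0,0,-0.52],[20,-25,0,0,0,-0.66],[24,-30,0,0,0,-0.8],[28,-35,0,0,0,-0.94],[32,-40,0,0,0,-1.05],[34,-43,0,0,0,-1.12],[35.3,-44.7,0,0,0,-1.14],[35.3,-44.7,0,0,0,-1.14],[35.3,-44.7,0,0,0,-1.14]]
  ]
}}

```text
time_s: 1.65
tcp_pos: [0.5083, 0.1585, 0.2363]
ee_rot: [[-0.984, -0.001, 0.178], [-0.178, -0.0, -0.984], [0.001, -1.0, -0.0]]
wrist_force: [-0.2, -0.2, -0.8]
gripper_width: 1.001
```

```bash
python3 - <<'E'
from h import *
c=cap('wrist','w1.png'); print(ray(c,280,210)); cap('side','sd1.png')
s=sense(); print(s['time_s'],s['tcp_pos'],s['ee_rot'],s['joints'],s['wrist_force'])
E
```

```text
(array([0.52180129, 0.08168634, 0.3857008 ]), array([-0.05125833,  0.29060626, -0.95551753]))
1.75 [0.5081684  0.15904679 0.23652327] [[-9.83757777e-01 -1.46992769e-04  1.79501017e-01]
 [-1.79501034e-01  1.09908961e-04 -9.83757779e-01]
 [ 1.24876510e-04 -9.99999983e-01 -1.34509149e-04]] [ 3.48374004e+01  1.30368481e+01 -1.25138996e+01 -1.10612681e-02
 -6.44525680e+01 -2.44919324e+01] [ 0.64501153  0.09766652 -0.40245054]
```

View pics/w1.png

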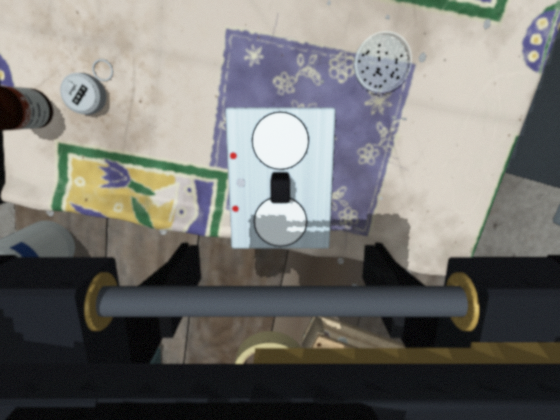

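```bash
python3 - <<'E'
from h import *
c=load('w1.png'); im=c['image'].astype(int)
red=(im[:,:,0]>150)&(im[:,:,1]<90)
n,l,s,ce=cv2.connectedComponentsWithStats(red.astype(np.uint8))
D=[]
for i in range(1,n):
    if s[i,4]>8 and 220<ce[i,0]<250: D.append(onz(c,*ce[i],.022)); print(ce[i],s[i,4],D[-1])
dk=(im.sum(2)<120); dk[:150]=0; dk[215:]=0; dk[:,:265]=0; dk[:,300:]=0
n,l,s,ce=cv2.connectedComponentsWithStats(dk.astype(np.uint8))
for i in range(1,n):
    if s[i,4]>30:
        x,y,w,h,_=s[i]; print('post',s[i],ce[i]); 
        for yy in (y,y+h): print(onz(c,x+w/2-.5,yy-.5,.064),onz(c,x+w/2-.5,yy-.5,.022))
# plate corners
for u,v in [(228,108),(334.5,108.5),(329,247.5),(231.5,247.5)]: print(onz(c,u,v,.022))
print(onz(c,280.3,140,.022),onz(c,280,222,.022))
for p in D: print(p)
d=D[0]-D[1]; print(np.degrees(np.arctan2(d[1],d[0])))
E
python3 - <<'E'
import cv2
a=cv2.imread('pics/w1.png'); cv2.imwrite('pics/w1z.png',cv2.resize(a[95:260,205:355],None,fx=3.6,fy=3.6,interpolation=cv2.INTER_CUBIC))
E
```

```text
[232.88888889 155.27777778] 18 [0.56377205 0.140142   0.022     ]
[235.  208.5] 16 [0.5530607  0.19967378 0.022     ]
post [272 173  18  29 481] [280.03950104 187.25155925]
[0.51087709 0.141724   0.064     ] [0.50945087 0.14956228 0.022     ]
[0.50563531 0.1706674  0.064     ] [0.50352474 0.18228442 0.022     ]
[0.57559697 0.09219984 0.022     ]
[0.46594235 0.07277914 0.022     ]
[0.43707739 0.22761932 0.022     ]
[0.55040008 0.24810048 0.022     ]
[0.51595798 0.11483714 0.022     ] [0.49971474 0.20655911 0.022     ]
[0.56377205 0.140142   0.022     ]
[0.5530607  0.19967378 0.022     ]
-79.80010294922023
```

View pics/w1z.png

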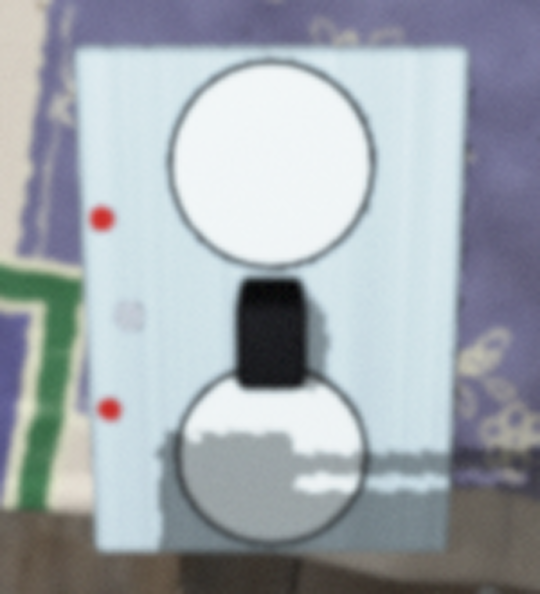

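Emit:
{"api": "carry_out", "payload": {
  "steps": [
    [[0,0.1,-5,0,0,0],[0,0.1,-10,0,0,0],[0,0.1,-14,0,0,0],[0,0.1,-17,0,0,0],[0,0.1,-18.5,0,0,0],[0,0.1,-19.4,0,0,0],[0,0.1,-19.4,0,0,0],[0,0.1,-19.4,0,0,0]]
  ]
}}

```text
time_s: 2.75
tcp_pos: [0.5094, 0.1597, 0.0436]
ee_rot: [[-0.984, 0.002, 0.178], [-0.178, 0.001, -0.984], [-0.002, -1.0, -0.001]]
wrist_force: [-0.2, -0.3, 0.7]
gripper_width: 1.003
```

Emit:
{"api": "carry_out", "payload": {
  "steps": [
    [[0,0,0,0,0,0],[0,0,0,0,0,0],[0,0,0,0,0,0],[0,0,0,0,0,0],[0,0,0,0,0,0],[0,0,0,0,0,0],[0,0,0,0,0,0],[0,0,0,0,0,0]]
  ],
  "fingers": 255
}}

```text
time_s: 3.75
tcp_pos: [0.5087, 0.1594, 0.0426]
ee_rot: [[-0.984, 0.0, 0.178], [-0.178, 0.0, -0.984], [-0.0, -1.0, -0.0]]
wrist_force: [-0.7, 1.1, -0.2]
gripper_width: 0.228
```

```bash
python3 - <<'E'
from h import *
c=cap('wrist','w2.png');cap('side','sd2.png')
s=sense(); print(s['time_s'],s['tcp_pos'],s['ee_rot'],s['joints'],s['wrist_force'],s['gripper_width'])
E
```

```text
3.85 [0.50872548 0.15941623 0.04256895] [[-9.83994058e-01  1.05910347e-04  1.78201242e-01]
 [-1.78201226e-01  1.45279955e-04 -9.83994056e-01]
 [-1.30104220e-04 -9.99999984e-01 -1.24081259e-04]] [ 3.48395136e+01  2.61673214e+01 -2.58724429e+01 -5.47214230e-03
 -3.79505000e+01 -2.45701945e+01] [ 0.13480981  0.7944563  -0.23916474] 0.2265015547488667
```

View pics/w2.png

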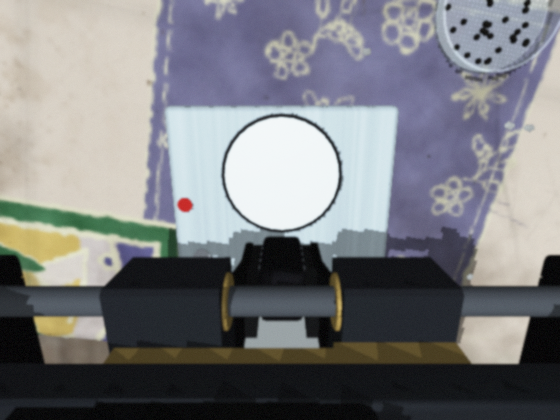

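Emit:
{"api": "carry_out", "payload": {
  "steps": [
    [[0,0,0.5,0,0,0],[0,0,1.5,0,0,0],[0,0,4,0,0,0],[0,0,8,0,0,0],[0,0,12,0,0,0],[0,0,12,0,0,0],[0,0,12,0,0,0]]
  ]
}}

```text
time_s: 4.72
tcp_pos: [0.5067, 0.1585, 0.1604]
ee_rot: [[-0.984, -0.005, 0.177], [-0.177, -0.001, -0.984], [0.005, -1.0, 0.0]]
wrist_force: [-1.0, -0.2, -8.0]
gripper_width: 0.227
```

Emit:
{"api": "carry_out", "payload": {
  "steps": [
    [[0,-3,3,0,0,-0.01],[0,-7,7,0,0,-0.03],[0,-11,11,0,0,-0.05],[0,-15,14,0,0,-0.07],[0,-17.5,16,0,0,-0.085],[0,-18.2,17,0,0,-0.085],[0,-18.2,17,0,0,-0.085],[0,-18.2,17,0,0,-0.085]]
  ]
}}

```text
time_s: 5.72
tcp_pos: [0.508, -0.0219, 0.3304]
ee_rot: [[-0.996, -0.004, 0.095], [-0.095, 0.0, -0.996], [0.004, -1.0, -0.001]]
wrist_force: [0.1, 0.2, -8.8]
gripper_width: 0.225
```

```bash
python3 - <<'E'
from h import *
c=cap('wrist','w3.png');cap('side','sd3.png')
s=sense(); print(s['time_s'],s['tcp_pos'],s['ee_rot'],s['joints'],s['wrist_force'],s['moment'],s['gripper_width'])
E
```

```text
5.825 [ 0.50824897 -0.02192182  0.33100792] [[-9.95470891e-01 -2.92771114e-03  9.50217522e-02]
 [-9.50217500e-02 -1.40173543e-04 -9.95475187e-01]
 [ 2.92778333e-03 -9.99995704e-01 -1.38657555e-04]] [ 1.58149835e+01  7.46907564e+00 -5.84451877e+00 -3.90116272e-02
 -7.68499934e+01 -1.03534706e+01] [ 0.34640551  0.18787755 -7.58445364] [ 0.0888237  -0.07023256  0.04697434] 0.22284049513029325
```

View pics/w3.png

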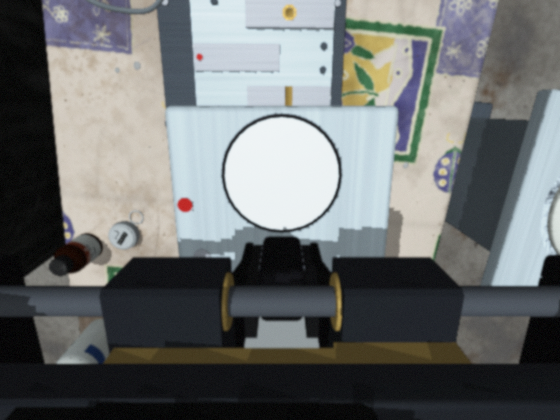

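View pics/sd3.png

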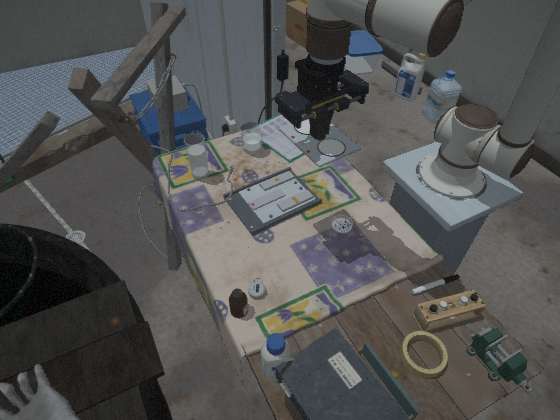

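```bash
python3 - <<'E'
from h import *
a=cv2.imread('pics/w3.png'); cv2.imwrite('pics/w3z.png',cv2.resize(a[0:112,155:355],None,fx=4,fy=4,interpolation=cv2.INTER_CUBIC))
c=load('w3.png')
hsv=cv2.cvtColor(c['image'],cv2.COLOR_RGB2HSV)
m=((hsv[:,:,0]>14)&(hsv[:,:,0]<28)&(hsv[:,:,1]>130)&(hsv[:,:,2]>110)).astype(np.uint8); m[:,:270]=0;m[:,310:]=0;m[107:]=0
n,l,s,ce=cv2.connectedComponentsWithStats(m)
for i in range(1,n):
    if s[i,4]>8: print(s[i],ce[i],onz(c,*ce[i],.022))
m=((c['image'][:,:,0]>150)&(c['image'][:,:,1]<90)).astype(np.uint8)
n,l,s,ce=cv2.connectedComponentsWithStats(m)
for i in range(1,n):
    if s[i,4]>8: print('red',s[i],ce[i],onz(c,*ce[i],.0195))
E
```

```text
[285   8   8   9  43] [288.39534884  12.60465116] [ 0.5145589  -0.21086051  0.022     ]
[287  88   4  16  53] [288.18867925  95.45283019] [ 0.50513491 -0.11543897  0.022     ]
red [198  55   4   4  14] [199.28571429  56.5       ] [ 0.62196393 -0.15140063  0.0195    ]
red [178 199  14  12 133] [184.54887218 204.4887218 ] [0.63811926 0.04627207 0.0195    ]
```

View pics/w3z.png

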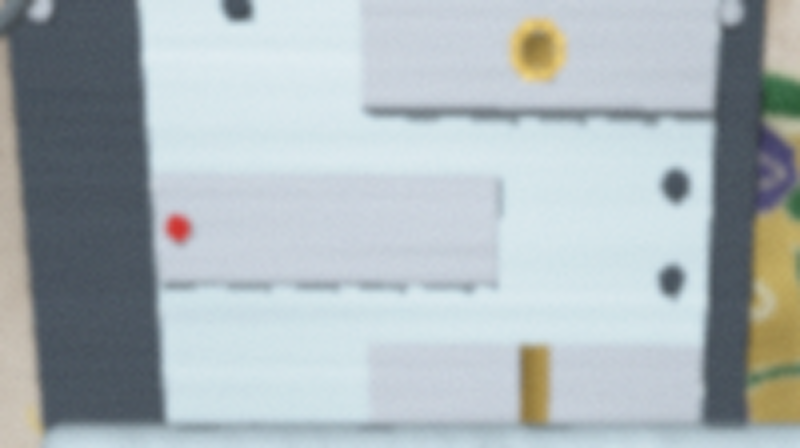

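```bash
python3 - <<'E'
from h import *
c=load('w3.png')
g=lambda x,y,z:onz(c,(x+.5)/4-.5+155,(y+.5)/4-.5,z)
for a,b,z in [((365,108),(715,115),.022),((160,284.5),(497,284),.0195),((152,176),(497,179),.0195),((370,345),(703,346),.022),((142,10),(163,420),.012),((714,20),(703,420),.016)]:
    p,q=g(*a,z),g(*b,z); d=p-q; print(p,q,np.degrees(np.arctan2(d[1],d[0])))
print(g(538.5,50,.022),g(535.5,385,.022), g(178.5,228.5,.0195))
for y in (5.0,5.3,5.6):
    t=np.radians(y);R=np.array([[np.cos(t),-np.sin(t)],[np.sin(t),np.cos(t)]])
    print(y,np.array([.514,-.212])+R@[.022,.05])
E
```

```text
[ 0.56516197 -0.19053527  0.022     ] [ 0.45748461 -0.19898886  0.022     ] 4.4890001089763105
[ 0.62748329 -0.1339992   0.0195    ] [ 0.52002688 -0.14446142  0.0195    ] 5.56093075266993
[ 0.63063861 -0.16548521  0.0195    ] [ 0.52287796 -0.17500934  0.0195    ] 5.050807143545072
[ 0.55910948 -0.12206835  0.022     ] [ 0.45196911 -0.132019    0.022     ] 5.306117500190048
[ 0.63647945 -0.21303281  0.012     ] [ 0.62742894 -0.09236911  0.012     ] -85.71050468504812
[ 0.46069707 -0.22628934  0.016     ] [ 0.44796075 -0.10946663  0.016     ] -83.77803708988797
[ 0.51357403 -0.2114781   0.022     ] [ 0.50467849 -0.11495839  0.022     ] [ 0.62200167 -0.15110427  0.0195    ]
5.0 [ 0.5315585  -0.16027284]
5.3 [ 0.53128741 -0.16018161]
5.6 [ 0.53101586 -0.16009181]
```

```bash
python3 - <<'E'
from h import *
c=load('w2.png'); T=np.array([.5087,.1594]);t=np.radians(10.27);R=np.array([[np.cos(t),-np.sin(t)],[np.sin(t),np.cos(t)]])
for n,u,v in[('edgeL',167,107),('edgeR',397,107.5),('disk',282,172.5),('dot',184.7,204.8)]:
    p=onz(c,u,v,.022)[:2]; print(n,(R.T@(p-T)*1000).round(1))
c=load('w1.png')
for n,u,v in[('disk1',280.3,140),('disk2',280,222),('d',232.9,155.3),('d',235,208.5),('c',228,108),('c',334.5,108.5)]:
    p=onz(c,u,v,.022)[:2]; print(n,(R.T@(p-T)*1000).round(1))
E
```

```text
edgeL [ 55.  -78.2]
edgeR [-57.3 -78. ]
disk [ -1.1 -45.8]
dot [ 50.5 -28.5]
disk1 [ -0.8 -45.1]
disk2 [-0.4 48. ]
d [ 50.7 -28.7]
d [50.8 31.7]
c [ 53.8 -78.1]
c [-57.5 -77.6]
```

Emit:
{"api": "carry_out", "payload": {
  "steps": [
    [[0.5,-3,-4,0,0,0],[1,-7,-9,0,0,0],[1.3,-11,-14,0,0,0],[1.6,-13.8,-18.5,0,0,0],[1.6,-13.8,-21,-0.002,0.02,0],[1.6,-13.8,-22,-0.003,0.037,0],[1.6,-13.8,-22,-0.003,0.037,0],[1.6,-13.8,-22,-0.003,0.037,0],[1.6,-13.8,-22,-0.003,0.037,0]]
  ]
}}

```text
time_s: 6.95
tcp_pos: [0.5256, -0.1603, 0.1141]
ee_rot: [[-0.995, -0.034, 0.095], [-0.095, -0.003, -0.995], [0.034, -0.999, -0.0]]
wrist_force: [-0.0, -0.0, -7.9]
gripper_width: 0.227
```

```bash
python3 - <<'E'
from h import *
S=load('side0.png'); print('beaker',onz(S,200,176,0))
cap('side','sd4.png');cap('scene','sc4.png')
s=sense(); print(s['time_s'],s['tcp_pos'],s['ee_rot'],s['wrist_force'],s['moment'])
a=cv2.imread('pics/sd4.png'); b=cv2.imread('pics/sc4.png')
A=cv2.resize(a[120:260,200:360],None,fx=2.5,fy=2.5,interpolation=2);B=cv2.resize(b[170:310,200:360],None,fx=2.5,fy=2.5,interpolation=2)
cv2.imwrite('pics/m4.png',np.hstack([A,B]))
E
```

```text
beaker [ 0.71203251 -0.35383815  0.        ]
7.05 [ 0.52510683 -0.16046466  0.11359776] [[-9.94924759e-01 -3.49560968e-02  9.43546208e-02]
 [-9.43056942e-02 -3.04949780e-03 -9.95538616e-01]
 [ 3.50878784e-02 -9.99384196e-01 -2.62538112e-04]] [ 0.4962906  -0.64522977 -7.84556492] [ 0.10678096 -0.20841055 -0.0262619 ]
```

View pics/m4.png

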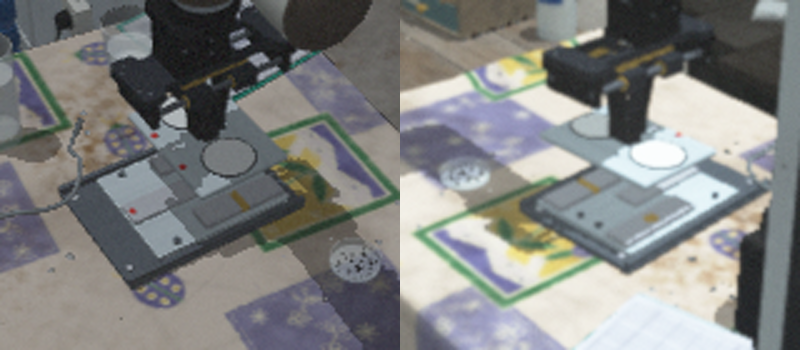

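Emit:
{"api": "carry_out", "payload": {
  "steps": [
    [[0,0,-2,0,0,0],[0,0,-3.5,0,0,0],[0,0,-4.2,0,0,0],[0,0,-4.5,0,0,0],[0,0,-4.5,0,0,0],[0,0,-4.5,0,0,0]]
  ]
}}

```text
time_s: 7.8
tcp_pos: [0.5252, -0.1608, 0.0681]
ee_rot: [[-0.995, -0.036, 0.094], [-0.094, -0.003, -0.996], [0.036, -0.999, -0.0]]
wrist_force: [-0.4, 0.2, -7.6]
gripper_width: 0.23
```

Emit:
{"api": "carry_out", "payload": {
  "steps": [
    [[0,0,-0.1,0,0,0],[0,0,-0.1,0,0,0]]
  ]
}}

```text
time_s: 8.05
tcp_pos: [0.5247, -0.1607, 0.0667]
ee_rot: [[-0.995, -0.037, 0.094], [-0.094, -0.003, -0.996], [0.037, -0.999, -0.0]]
wrist_force: [0.0, -0.0, -7.8]
gripper_width: 0.226
```

Emit:
{"api": "carry_out", "payload": {
  "steps": [
    [[0,0,-0.1,0,0,0],[0,0,-0.1,0,0,0]]
  ]
}}

```text
time_s: 8.3
tcp_pos: [0.5246, -0.1607, 0.0654]
ee_rot: [[-0.995, -0.037, 0.094], [-0.094, -0.003, -0.996], [0.037, -0.999, -0.001]]
wrist_force: [-0.1, 0.7, -7.9]
gripper_width: 0.229
```

Emit:
{"api": "carry_out", "payload": {
  "steps": [
    [[0,0,-0.08,0,0,0],[0,0,-0.08,0,0,0]]
  ]
}}

```text
time_s: 8.55
tcp_pos: [0.5246, -0.1607, 0.0647]
ee_rot: [[-0.995, -0.037, 0.094], [-0.094, -0.003, -0.996], [0.037, -0.999, -0.001]]
wrist_force: [-0.1, -0.3, -7.9]
gripper_width: 0.224
```

Emit:
{"api": "carry_out", "payload": {
  "steps": [
    [[0,0,-0.05,0,0,0],[0,0,-0.05,0,0,0]]
  ]
}}

```text
time_s: 8.8
tcp_pos: [0.5247, -0.1607, 0.0642]
ee_rot: [[-0.995, -0.037, 0.094], [-0.094, -0.003, -0.996], [0.037, -0.999, -0.0]]
wrist_force: [1.2, 0.8, -7.4]
gripper_width: 0.228
```

Emit:
{"api": "carry_out", "payload": {
  "steps": [
    [[0,0,-0.05,0,0,0],[0,0,-0.05,0,0,0]]
  ]
}}

```text
time_s: 9.05
tcp_pos: [0.5248, -0.1608, 0.064]
ee_rot: [[-0.995, -0.037, 0.094], [-0.094, -0.003, -0.996], [0.037, -0.999, -0.0]]
wrist_force: [0.0, 0.5, -5.8]
gripper_width: 0.23
```

Emit:
{"api": "carry_out", "payload": {
  "steps": [
    [[0,0,-0.03,0,0,0],[0,0,-0.03,0,0,0]]
  ]
}}

```text
time_s: 9.3
tcp_pos: [0.5248, -0.1608, 0.0639]
ee_rot: [[-0.995, -0.037, 0.094], [-0.094, -0.003, -0.996], [0.037, -0.999, -0.0]]
wrist_force: [-1.1, 1.0, -3.8]
gripper_width: 0.224
```

Emit:
{"api": "carry_out", "payload": {
  "steps": [
    [[0,0,-0.04,0,0,0],[0,0,-0.04,0,0,0]]
  ]
}}

```text
time_s: 9.55
tcp_pos: [0.5248, -0.1608, 0.0637]
ee_rot: [[-0.995, -0.037, 0.094], [-0.094, -0.003, -0.996], [0.037, -0.999, -0.0]]
wrist_force: [-1.3, 2.0, 1.5]
gripper_width: 0.228
```

Emit:
{"api": "carry_out", "payload": {
  "steps": [
    [[0,0,0,0,0,0],[0,0,0,0,0,0],[0,0,0,0,0,0]]
  ],
  "fingers": 180
}}

```text
time_s: 9.93
tcp_pos: [0.5253, -0.1608, 0.0633]
ee_rot: [[-0.995, -0.036, 0.094], [-0.094, -0.003, -0.996], [0.036, -0.999, -0.0]]
wrist_force: [-0.5, -0.1, -0.2]
gripper_width: 0.293
```

```bash
cat > look.py <<'E'
from h import *
import sys
k=sys.argv[1]
for n in('side','scene','wrist'): cap(n,n+k+'.png')
s=sense(); print(s['time_s'],s['tcp_pos'],s['ee_rot'],s['wrist_force'],s['moment'],s['gripper_width'])
a=cv2.imread(f'pics/side{k}.png'); b=cv2.imread(f'pics/scene{k}.png');w=cv2.imread(f'pics/wrist{k}.png')
A=cv2.resize(a[140:250,210:330],None,fx=3.3,fy=3.3,interpolation=2);B=cv2.resize(b[190:300,225:345],None,fx=3.3,fy=3.3,interpolation=2)
cv2.imwrite('pics/m%s.png'%k,np.hstack([A,B]))
E
python3 look.py 5
```

```text
10.075 [ 0.5248949  -0.16075717  0.06312961] [[-9.94908097e-01 -3.65351658e-02  9.39311460e-02]
 [-9.38818120e-02 -3.06734977e-03 -9.95578624e-01]
 [ 3.66617497e-02 -9.99327660e-01 -3.78256439e-04]] [ 0.13039869  0.36660776 -0.37885739] [ 0.11235456 -0.05772768 -0.04357407] 0.2953495107880371
```

View pics/m5.png

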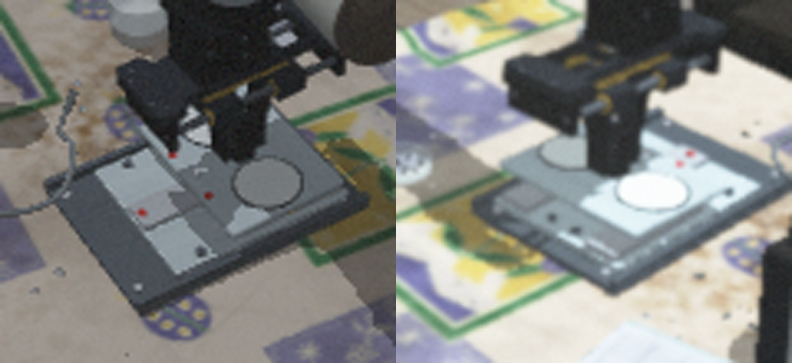

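View pics/wrist5.png

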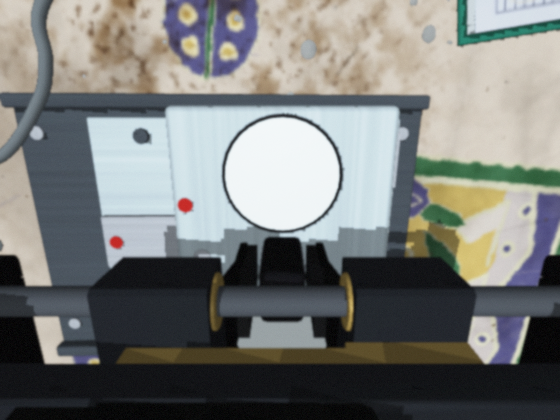

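Emit:
{"api": "carry_out", "payload": {
  "steps": [
    [[0.1,0.01,0,0,0,0],[0.2,0.02,0,0,0,0],[0.3,0.03,0,0,0,0],[0.3,0.03,0,0,0,0]]
  ]
}}

```text
time_s: 10.58
tcp_pos: [0.5276, -0.1604, 0.063]
ee_rot: [[-0.995, -0.037, 0.094], [-0.094, -0.003, -0.996], [0.037, -0.999, -0.001]]
wrist_force: [-0.1, 0.5, 0.1]
gripper_width: 0.297
```

Emit:
{"api": "carry_out", "payload": {
  "steps": [
    [[0.1,0.01,0,0,0,0],[0.1,0.01,0,0,0,0]]
  ]
}}

```text
time_s: 10.82
tcp_pos: [0.5278, -0.1604, 0.0629]
ee_rot: [[-0.995, -0.039, 0.094], [-0.094, -0.003, -0.996], [0.039, -0.999, -0.001]]
wrist_force: [-1.8, -0.8, 2.6]
gripper_width: 0.295
```

Emit:
{"api": "carry_out", "payload": {
  "steps": [
    [[0.1,0.01,0,0,0,0],[0.1,0.01,0,0,0,0]]
  ]
}}

```text
time_s: 11.08
tcp_pos: [0.5294, -0.1602, 0.063]
ee_rot: [[-0.995, -0.038, 0.094], [-0.094, -0.003, -0.996], [0.038, -0.999, -0.001]]
wrist_force: [-2.8, -0.5, 0.4]
gripper_width: 0.296
```

```bash
python3 look.py 6; python3 - <<'E'
from h import *
for k in '56':
    im=load(f'wrist{k}.png')['image'].astype(int); m=((im[:,:,0]>150)&(im[:,:,1]<90)).astype(np.uint8)
    n,l,s,ce=cv2.connectedComponentsWithStats(m); print([(ce[i].round(1),s[i,4]) for i in range(1,n) if s[i,4]>8])
E
```

```text
11.225 [ 0.52959089 -0.16021303  0.06298017] [[-9.94898375e-01 -3.72023653e-02  9.37721026e-02]
 [-9.37277470e-02 -2.93839819e-03 -9.95593529e-01]
 [ 3.73139740e-02 -9.99303432e-01 -5.63486305e-04]] [-2.11349547 -0.15194754  0.76825868] [-0.00766111  0.72459787  0.01589084] 0.2954463049622349
[(array([184.9, 204.8]), np.int32(131)), (array([116.1, 241.9]), np.int32(107))]
[(array([189.8, 204.7]), np.int32(132)), (array([123.4, 241.8]), np.int32(104))]
```

Emit:
{"api": "carry_out", "payload": {
  "steps": [
    [[0.1,0.01,0,0,0,0],[0.1,0.01,0,0,0,0]]
  ]
}}

```text
time_s: 11.48
tcp_pos: [0.531, -0.1601, 0.063]
ee_rot: [[-0.995, -0.036, 0.094], [-0.094, -0.003, -0.996], [0.037, -0.999, -0.0]]
wrist_force: [-2.6, -0.3, 0.6]
gripper_width: 0.292
```

Emit:
{"api": "carry_out", "payload": {
  "steps": [
    [[0.1,0.01,0,0,0,0],[0.1,0.01,0,0,0,0]]
  ]
}}

```text
time_s: 11.72
tcp_pos: [0.5322, -0.1599, 0.063]
ee_rot: [[-0.995, -0.036, 0.094], [-0.094, -0.003, -0.996], [0.036, -0.999, -0.0]]
wrist_force: [-1.7, 0.5, -1.4]
gripper_width: 0.292
```

```bash
cat > dots.py <<'E'
from h import *
import sys
k=sys.argv[1]; c=cap('wrist',f'wrist{k}.png'); im=c['image'].astype(int); m=((im[:,:,0]>150)&(im[:,:,1]<90)).astype(np.uint8)
n,l,s,ce=cv2.connectedComponentsWithStats(m); print([(ce[i].round(1),s[i,4]) for i in range(1,n) if s[i,4]>8])
s=sense(); print(s['time_s'],s['tcp_pos'],s['wrist_force'],s['moment'])
E
python3 dots.py 7
```

```text
[(array([189.7, 204.9]), np.int32(136)), (array([128.1, 241.8]), np.int32(105))]
11.775 [ 0.53217372 -0.15993374  0.06298205] [-0.27698578  0.31612882 -0.59001479] [0.02684725 0.17126703 0.03884483]
```

Emit:
{"api": "carry_out", "payload": {
  "steps": [
    [[0.08,0.01,0,0,0,0],[0.08,0.01,0,0,0,0]]
  ]
}}

```text
time_s: 12.02
tcp_pos: [0.5328, -0.1599, 0.063]
ee_rot: [[-0.995, -0.036, 0.094], [-0.094, -0.003, -0.996], [0.037, -0.999, -0.0]]
wrist_force: [-0.1, 0.1, -1.0]
gripper_width: 0.293
```

```bash
python3 dots.py 8
```

```text
[(array([189.7, 204.8]), np.int32(131)), (array([129.2, 241.8]), np.int32(104))]
12.075 [ 0.53280054 -0.15987689  0.06309868] [-1.26616218 -0.30315072 -0.61708725] [0.0959908  0.12723152 0.05626183]
```

Emit:
{"api": "carry_out", "payload": {
  "steps": [
    [[0.1,0.01,0,0,0,0],[0.1,0.01,0,0,0,0]]
  ]
}}

```text
time_s: 12.32
tcp_pos: [0.5344, -0.1598, 0.0634]
ee_rot: [[-0.995, -0.035, 0.094], [-0.094, -0.003, -0.996], [0.035, -0.999, -0.0]]
wrist_force: [0.0, 0.4, 0.2]
gripper_width: 0.297
```

```bash
python3 dots.py 9
```

```text
[(array([186.6, 205. ]), np.int32(133)), (array([132.3, 241.3]), np.int32(102))]
12.375 [ 0.53436983 -0.1598162   0.06341232] [-0.01882165 -0.26213441 -0.3157128 ] [ 0.08653756 -0.09286739 -0.01230535]
```

Emit:
{"api": "carry_out", "payload": {
  "steps": [
    [[0.1,0.01,0,0,0,0],[0.1,0.01,0,0,0,0]]
  ]
}}

```text
time_s: 12.62
tcp_pos: [0.5348, -0.1597, 0.0632]
ee_rot: [[-0.995, -0.036, 0.094], [-0.094, -0.003, -0.996], [0.036, -0.999, -0.0]]
wrist_force: [0.3, 0.1, 0.1]
gripper_width: 0.293
```

```bash
python3 dots.py 10
```

```text
[(array([186.9, 203.5]), np.int32(131)), (array([132.6, 241.4]), np.int32(100))]
12.675 [ 0.5347187  -0.1597001   0.06315681] [ 0.03393288 -0.20262247 -0.70665638] [ 0.11978888 -0.12749431 -0.01100457]
```

```bash
python3 look.py 11
```

```text
12.825 [ 0.53453878 -0.15972138  0.06307095] [[-9.94905013e-01 -3.68628682e-02  9.38357275e-02]
 [-9.37893076e-02 -2.99033192e-03 -9.95587577e-01]
 [ 3.69808136e-02 -9.99315859e-01 -4.82246666e-04]] [ 0.36997984  0.356577   -0.61199971] [ 0.03818385 -0.13008983  0.08519316] 0.29300708405345155
```

View pics/m11.png

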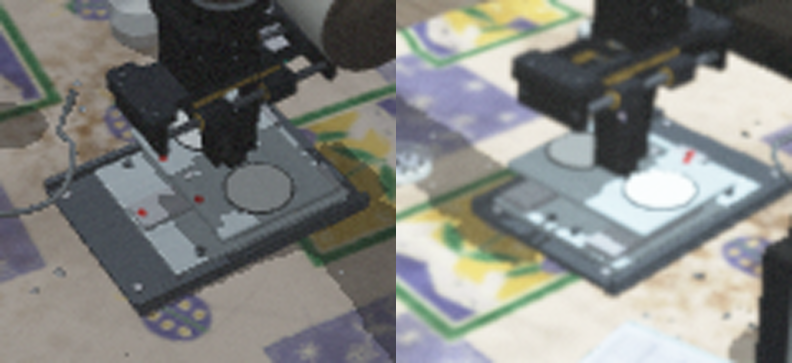

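View pics/wrist11.png

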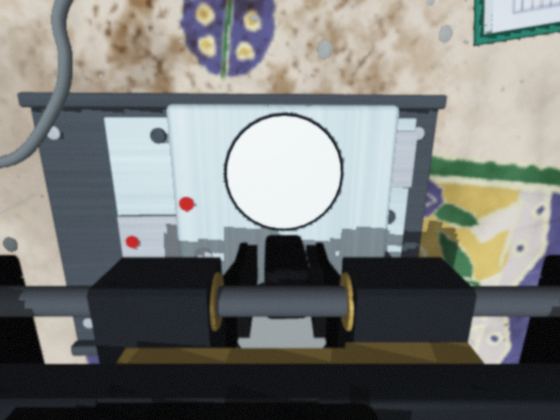

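Emit:
{"api": "carry_out", "payload": {
  "steps": [
    [[0.08,0.01,0,0,0,0],[0.08,0.01,0,0,0,0]]
  ]
}}

```text
time_s: 13.08
tcp_pos: [0.5353, -0.1596, 0.063]
ee_rot: [[-0.995, -0.037, 0.094], [-0.094, -0.003, -0.996], [0.037, -0.999, -0.0]]
wrist_force: [0.5, -0.0, 0.2]
gripper_width: 0.293
```

```bash
python3 dots.py 12
```

```text
[(array([187.6, 203.6]), np.int32(130)), (array([133.4, 241.7]), np.int32(102))]
13.125 [ 0.53531494 -0.15962472  0.06302745] [ 0.20105995  0.53479989 -0.11022282] [ 0.11154078 -0.10636039 -0.00138904]
```

Emit:
{"api": "carry_out", "payload": {
  "steps": [
    [[0.07,0.01,0,0,0,0],[0.07,0.01,0,0,0,0]]
  ]
}}

```text
time_s: 13.38
tcp_pos: [0.5355, -0.1596, 0.063]
ee_rot: [[-0.995, -0.038, 0.094], [-0.094, -0.003, -0.996], [0.038, -0.999, -0.001]]
wrist_force: [-1.3, -0.5, 1.3]
gripper_width: 0.294
```

```bash
python3 dots.py 13
```

```text
[(array([187.8, 203.5]), np.int32(134)), (array([133.4, 241.7]), np.int32(103))]
13.425 [ 0.53549402 -0.15958412  0.06297888] [-1.61561091 -0.17544369  0.42286048] [ 0.02497815  0.36757861 -0.00350431]
```

Emit:
{"api": "carry_out", "payload": {
  "steps": [
    [[0.05,0,0,0,0,0],[0.05,0,0,0,0,0]]
  ]
}}

```text
time_s: 13.68
tcp_pos: [0.5356, -0.1596, 0.063]
ee_rot: [[-0.995, -0.039, 0.094], [-0.094, -0.003, -0.996], [0.039, -0.999, -0.001]]
wrist_force: [-3.8, -0.3, 2.9]
gripper_width: 0.294
```

```bash
python3 dots.py 14
```

```text
[(array([187.9, 203.5]), np.int32(130)), (array([133.4, 241.7]), np.int32(103))]
13.725 [ 0.53564851 -0.159596    0.06296305] [-3.87637192 -0.86489661  1.90211615] [-0.05923669  0.94552574  0.01000309]
```

Emit:
{"api": "carry_out", "payload": {
  "steps": [
    [[0.03,0,0,0,0,0],[0.03,0,0,0,0,0]]
  ]
}}

```text
time_s: 13.98
tcp_pos: [0.5358, -0.1596, 0.063]
ee_rot: [[-0.995, -0.039, 0.094], [-0.094, -0.003, -0.996], [0.039, -0.999, -0.001]]
wrist_force: [-5.8, -0.7, 2.9]
gripper_width: 0.298
```

```bash
python3 dots.py 15
```

```text
[(array([187.9, 203.4]), np.int32(128)), (array([133.5, 241.7]), np.int32(105))]
14.025 [ 0.53572709 -0.15958581  0.06291998] [-4.67434618 -0.59953162  3.31307743] [-0.02135121  1.43321175  0.01415217]
```

Emit:
{"api": "carry_out", "payload": {
  "steps": [
    [[-0.2,-0.02,0,0,0,0],[-0.36,-0.03,0,0,0,0],[-0.36,-0.03,0,0,0,0]]
  ]
}}

```text
time_s: 14.4
tcp_pos: [0.5342, -0.1597, 0.0633]
ee_rot: [[-0.995, -0.035, 0.094], [-0.094, -0.003, -0.996], [0.035, -0.999, -0.0]]
wrist_force: [-0.4, -0.2, 0.1]
gripper_width: 0.295
```

Emit:
{"api": "carry_out", "payload": {
  "steps": [
    [[0,0,0,0,0,0],[0,0,0,0,0,0],[0,0,0,0,0,0],[0,0,0,0,0,0],[0,0,0,0,0,0]]
  ],
  "fingers": 60
}}

```text
time_s: 15.02
tcp_pos: [0.5332, -0.1598, 0.063]
ee_rot: [[-0.995, -0.037, 0.094], [-0.094, -0.003, -0.996], [0.037, -0.999, -0.0]]
wrist_force: [0.1, -1.0, 0.2]
gripper_width: 0.736
```

Emit:
{"api": "carry_out", "payload": {
  "steps": [
    [[0,0,1,0,0,0],[0,0,3,0,0,0],[0,0,7,0,0,0],[0,1,12,0,0,0],[0,2,17,0.003,-0.037,0],[0,3,20,0.003,-0.037,0],[0,3,20,0.003,-0.037,0],[0,3,20,0.003,-0.037,0]]
  ]
}}

```text
time_s: 16.02
tcp_pos: [0.5325, -0.1297, 0.2626]
ee_rot: [[-0.996, -0.001, 0.094], [-0.094, 0.001, -0.996], [0.001, -1.0, -0.001]]
wrist_force: [-0.5, -0.6, 0.3]
gripper_width: 0.766
```

```bash
python3 look.py 16; python3 dots.py 17; python3 - <<'E'
from h import *
a=load('side16.png')['image'][:,:,::-1]
b=load('scene16.png')['image'][:,:,::-1]
cv2.imwrite('pics/z16.png',np.hstack([cv2.resize(a[150:250,220:330],None,fx=3.6,fy=3.6,interpolation=2),cv2.resize(b[195:295,235:345],None,fx=3.6,fy=3.6,interpolation=2)]))
E
```

```text
16.175 [ 0.53256642 -0.13000848  0.2616625 ] [[-9.95621404e-01 -2.88689507e-03  9.34327857e-02]
 [-9.34332679e-02  3.23253559e-05 -9.95625544e-01]
 [ 2.87124622e-03 -9.99995832e-01 -3.01915856e-04]] [ 0.54865891 -0.15497068  0.7609182 ] [ 0.08391049 -0.05237493  0.01081423] 0.7639740692929108
[(array([235.9, 125.4]), np.int32(17)), (array([204.4, 150.9]), np.int32(17)), (array([237.5, 180.3]), np.int32(14))]
16.225 [ 0.53268377 -0.13004026  0.26176433] [ 0.10886882 -0.61799202  0.03718089] [ 0.11666772 -0.02838611 -0.02053866]
```

View pics/z16.png

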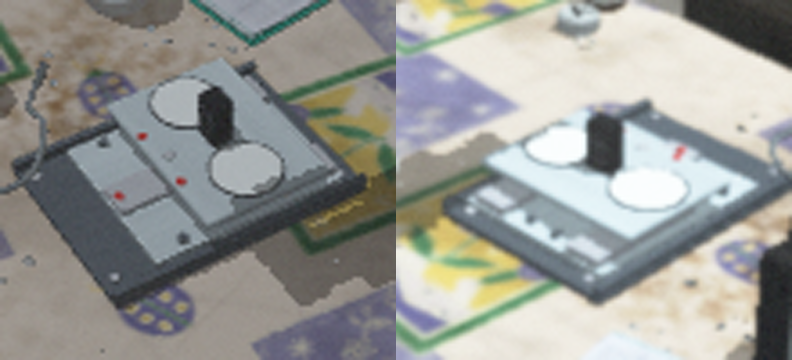

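View pics/wrist16.png

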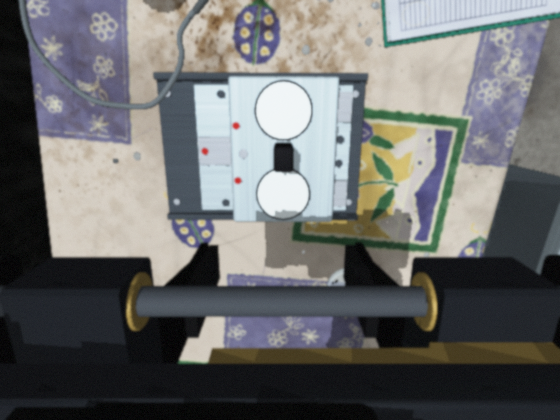

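```bash
python3 - <<'E'
from h import *
W=load('wrist16.png');S=load('side16.png');C=load('scene16.png')
p1=onz(W,235.9,125.4,.0415);p2=onz(W,237.5,180.3,.0415)
d=p2-p1;print('stage yaw',np.degrees(np.arctan2(d[1],d[0]))-90,np.linalg.norm(d))
yaw=np.radians(5.2);R=np.array([[np.cos(yaw),-np.sin(yaw)],[np.sin(yaw),np.cos(yaw)]])
g=((p1+p2)/2)[:2]-R@[.0505,0]; print('grip',g,'cone foot',g+R@[-.022,-.05])
im=W['image']; 
def zoom(im,x,y,w,h,f,n): cv2.imwrite(n,cv2.resize(im[y:y+h,x:x+w,::-1],None,fx=f,fy=f,interpolation=2))
zoom(im,150,65,225,165,3.5,'pics/w16z.png')
zoom(S['image'],220,150,110,100,6,'pics/s16z.png')
zoom(C['image'],240,215,105,75,7,'pics/c16z.png')
E
```

```text
stage yaw 4.868582229495857 0.06027179127852708
grip [ 0.53190284 -0.159221  ] cone foot [ 0.51452501 -0.21100913]
```

View pics/w16z.png

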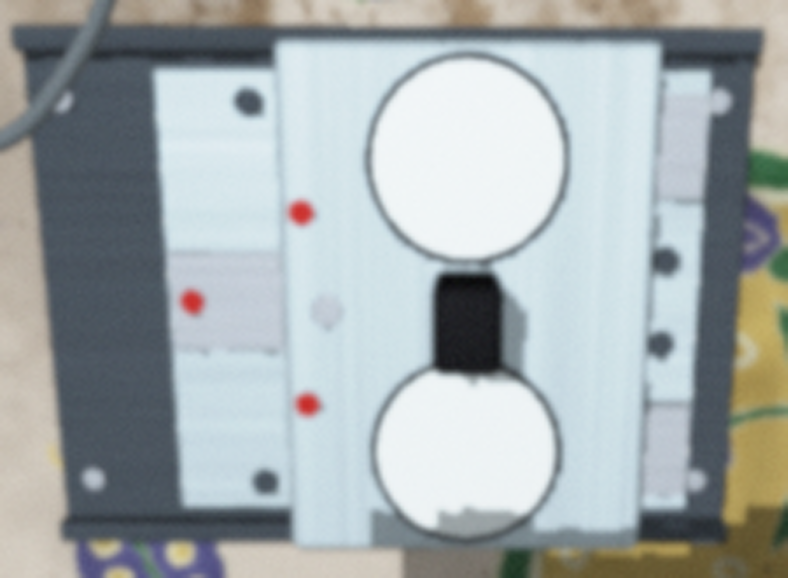

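View pics/s16z.png

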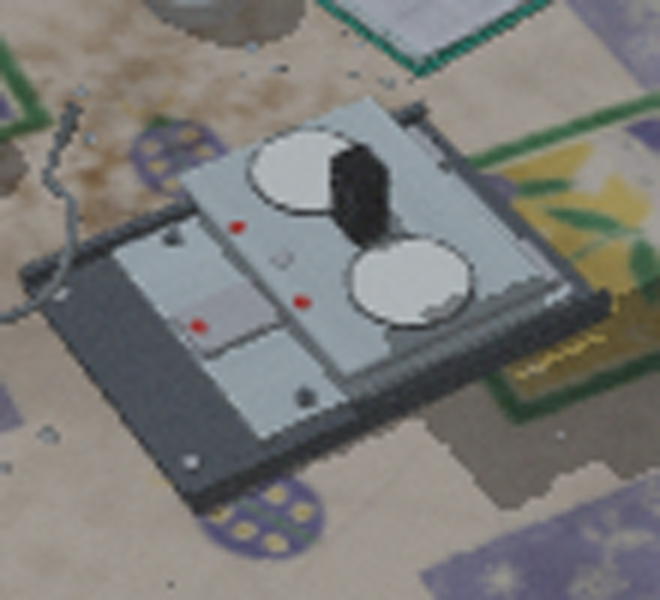

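View pics/c16z.png

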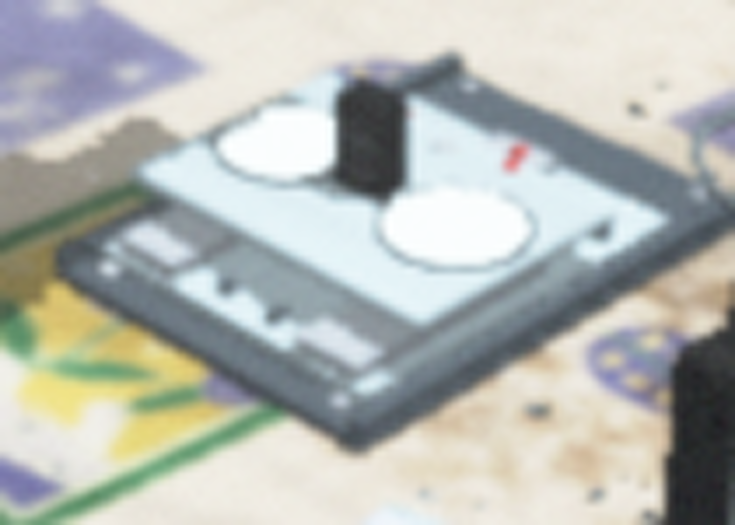

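```bash
python3 - <<'E'
from h import *
W=load('wrist16.png');S=load('side16.png');C=load('scene16.png')
w=lambda x,y:((x+.5)/3.5-.5+150,(y+.5)/3.5-.5+65)
s=lambda x,y:((x+.5)/6-.5+220,(y+.5)/6-.5+150)
c=lambda x,y:((x+.5)/7-.5+240,(y+.5)/7-.5+215)
def tri(*L):
    A=[];b=[]
    for cam,uv in L:
        o,d=ray(cam,*uv); d=d/np.linalg.norm(d);P=np.eye(3)-np.outer(d,d);A.append(P);b.append(P@o)
    return np.linalg.lstsq(np.vstack(A),np.hstack(b),rcond=None)[0]
for n,a,b,e in [('r-',w(275,42),s(182,178),c(668,217)),('f-',w(660,42),s(370,98),c(420,322)),('f+',w(638,543),s(563,287),c(138,174)),('r+',w(294,545),s(342,375),None),
  ('d1',w(301,213),s(238,228),None),('d2',w(308,404),s(302,302),None),('disk-',w(467,157),s(306,171),c(457,227)),('disk+',w(466,448),s(411,282),c(277,143))]:
    print(n,tri((W,a),(S,b)).round(4), tri((W,a),(C,e)).round(4) if e else '')
E
```

```text
r- [ 0.5949 -0.2326  0.0387] [ 0.6048 -0.241   0.0336]
f- [ 0.4818 -0.2442  0.0381] [ 0.4826 -0.2449  0.039 ]
f+ [ 0.4633 -0.0847  0.0348] [ 0.4685 -0.0895  0.0384]
r+ [ 0.5827 -0.0764  0.04  ] 
d1 [ 0.5853 -0.1846  0.0413] 
d2 [ 0.5798 -0.1252  0.0419] 
disk- [ 0.5367 -0.2063  0.041 ] [ 0.5367 -0.2067  0.0408]
disk+ [ 0.5274 -0.1149  0.0409] [ 0.5265 -0.1138  0.0405]
```

```bash
python3 -c "
from station import ticket
print(ticket.finish_job())"
```

```text
the job is handed in; nothing more can be done
None
```

I set the stage top on the rails about 8 mm short of the seats, slid it home by feel and released it; the job is handed in at about 16 s of the 48 s allowed. I gripped it by the post, lifted it (about 7.5 N), leaned it back 2° and lowered it until the wrist force showed contact. I then pushed it rearward with loosely opened fingers until the feet dropped in.

**What the last checks showed**
- **Sliding:** about 2 to 3 N while it slid, falling to near 0 N as the feet dropped in. It then held still under a rearward push of about 4 to 6 N, which is how a seated stage should resist.
- **Position:** in the last wrist picture, assuming the tray's 5.2° angle, the cone foot is within about 1 mm of where I measured the cone.
- **Angle:** the stage's yaw is 4.9° against about 5.2° for the tray, well inside 0.03 rad.
- **Height:** the dish circles measured 41 mm above the table, against 41.5 mm expected when seated and about 43 mm when not.
- **Bystanders and gripper:** I never went near the bystanders, and the gripper stood about 20 cm clear above the stage.

**Less certain**
- **Level:** the triangulated corner heights scatter between 34 and 40 mm because the edges are blurred. They show no backward lean, but they do not prove level to 0.014 rad.
- **Push test:** I tested in one direction only, rearward.

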